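# Hang the panel spanner on its peg behind the drop keeper

## Task

Put the yellow panel spanner away: lift it out of the wooden block and hang it by its eye on the peg of the white tool stand. Push it along the peg, past the little red drop keeper, until it lies flat against the white post, hanging straight down with the keeper fallen shut in front of it. Do not drop the spanner, and leave the bottle, multimeter, breadboard and screwdriver where they are.

Things in the scene. Friction and masses are not known exactly. Their poses are not given: they have to be found in the camera images.
- spanner: Flat yellow panel spanner with steel jaws, 150 mm long, 6 mm thick, about 200 g, standing upright in the block, eye up. Origin: middle of its lower (jaw) end; z up along the tool, x normal to the flat face, y across. Head: 52 mm square with a round 19 mm through hole (the eye) at its centre, from 98 to 150 mm above the origin. Shank 24 mm wide, jaws 32 mm wide.
- eye (a point): Centre of the spanner's eye (19 mm hole), 124 mm above the spanner's origin and 26 mm below its top edge; axes as the spanner.
- block: Wooden block, 110 (x) by 100 (y) by 50 mm high, fixed; origin under its centre. The spanner stands 40 mm deep in a slot 9.5 (x) by 34 mm (y), 25 mm from the centre towards -x; pull it straight up, at least 45 mm. Two fixed nut drivers (blue, orange handles) stand 36 mm from the centre towards +x, tops 112 mm above the table.
- stand: Tool stand, fixed. Origin on the table; x runs from the peg's tip to the post, z up. Dark base 150 x 130 x 12 mm. White post 40 mm wide, front face at x = 50 mm, top 255 mm above the table. Level steel peg, 14 mm thick, 180 mm up, from the post to its round tip at x = -35 mm. The keeper's two cheeks (20 mm over all in y) reach 33 mm out from the post, 33 to 45 mm above the peg's axis.
- peg_root (a point): Point on the peg's axis in the plane of the post's front face (where the peg leaves the post), 180 mm above the table; axes as the stand: -x runs out along the peg to its tip, z up. The eye's centre is at x = -3 mm and about z = -2.5 mm here when the spanner hangs flat against the post.
- peg_tip (a point): The peg's free round end, on its axis, 85 mm out from the post; axes as the stand.
- keeper (a joint): Red drop keeper: flap 12 mm wide, 21 mm long, pivoted 38 mm above the peg's axis and 28 mm out from the post; its lower edge hangs 17 mm above the axis. 0 rad = hanging straight down (shut); grows as it swings in towards the post; it cannot swing outwards. The spanner's head lifts it with a light push (5 to 8 N); it falls shut by itself once the head is past.
- bottle: Bystander: green bottle 60 mm thick, 200 mm high, origin under its centre, z up its axis.
- multimeter: Bystander: yellow multimeter lying flat, 150 x 75 x 36 mm with a 44 mm high dial, origin under its centre, x along its length.
- breadboard: Bystander: white breadboard lying flat, 165 x 55 x 15 mm, origin under its centre, x along its length.
- screwdriver: Bystander: red-handled screwdriver lying on the table, along its x axis.
Mind the look-alikes: they are no part of the job. What is shaped like the stand but orange or purple is not meant.

How it is judged:
By the outcome, as a careful person would: the job done as asked, in the order asked, and still so for the second after the job is handed in, with the robot touching nothing.
It also fails if it takes over 64 s, if anything falls off the work surface, if the arm or the gripper's body presses on something with over 40 N, if the wrist force passes 120 N, or if a joint passes its speed limit or range.

## Robot

A 6-joint arm with a two-finger parallel gripper is mounted at the origin on the work surface. World frame = base frame: x ahead of the robot, y to its left, z up, the work surface at z = 0. Lengths are in m, angles in rad, forces in N, time in s.
With the tool pointing down it reaches from about 0.3 to 0.875 m from the base axis. Payload 6.4 kg.
Tool frame: the origin (TCP) lies midway between the tips of the shut fingers; the grasp point (between the pads) lies 19 mm behind it; z points along the fingers, y is the line along which they close (so a half turn about z gives the same grasp; the last joint's range is limited). The gripper opens to 85 mm and grips with 20 to 120 N. Pads are 22 mm wide; open, the fingers measure 114 mm over their backs; the gripper's body (76 mm by 85 mm) begins 54 mm behind the grasp point. The pads swing forward as they close: fully open they stand 13 mm farther back than shut.
Start: joints at [-1.315, 0.181, 1.607, -0, 1.354, -0.206], TCP at [0.256, -0.515, 0.231] pointing down, gripper open.
Joint ranges: [-2.99, 2.99], [-0.89, 2.07], [0.3, 2.58], [-1.14, 4.28], [0, 2.63], [-3.12, 3.12]. Speed limits (rad/s): [2.57, 2.57, 3.01, 3.14, 3.14, 3.14].

## Interface

Orientations are given as a unit quaternion [w, x, y, z].
In Python, from bench import get_obs, camera, hand_in gives the robot as it stands.
- The arm moves only by the tool carry_out, never from a script. Its argument "plan" is a list that holds one entry, the list of rows, each a list of 7 numbers: the shift along the world's x, y, z in m, then the turn, a rotation vector about the world's x, y, z in rad, then the opening, from 0 (shut) to 1 (fully open). In form: [[[x, y, z, rx, ry, rz, hand], ...]]. A call has exactly 5 rows; each row is the pose to reach, as a shift and turn from the pose commanded when the call began; what a row does not reach only later rows make up. A row lasts 1/12 s, in which the tool goes at most 41.7 mm and 7.16 degrees, less where a joint would pass 70% of its speed; a pose out of reach is approached as far as the arm can. A call with a gripper value outside its range is refused whole. The fingers move at their own pace and stop on an object; the grip force is fixed at half the most. Time passes only in rows, so rows that repeat a pose let the fingers close, or fill a call up. It gives the time, the measured TCP pose, the force, the opening and the grip force at its end, in the units of the state.
- get_obs(): the state, without advancing time (a new reading comes with each control period).
- camera(name): name is "side" or "top" or "wrist"; returns a dict with "pixels" (420x560x3 uint8, red, green, blue), "z_map" (420x560 float32, m along the optical axis (not along the pixel's ray), 0 where there is no reading), "camera_matrix" (3x3 intrinsics, pixels), "cam_to_world" (4x4, takes a point from camera to world coordinates). Camera axes: x right, y up, looking along -z (the intrinsics and any distortion apply to the point x, -y, -z); pixel columns grow to the right and rows downward; lengths in m; the calibration is good to about 2 mm. A picture is of the moment at which its call begins.
- hand_in(): hands the job in; it is judged then, once.
The state is a dict: "time_s": time; "q": joint angles; "dq": joint speeds; "joint_efforts": joint torques, N m; "eef_pos": TCP position; "eef_rot": TCP orientation; "wrist_force": force on the tool from outside, world axes, zero at the start; "torque": the same for the moment, N m; "opening": opening from 0.0 (shut) to 1.0 (fully open); "grasp_force": force on a finger pad.
Only numpy, scipy, OpenCV 4.12 (cv2) and the standard library are available. Lean on these libraries where they do the work, as an engineer would, in place of code of your own. Each camera call takes 0.05 s, during which the arm holds its last target. There are 200 camera calls.

## Working session

There is one attempt and no reset: what is moved stays moved. The work goes in short steps, Python scripts to look and compute and a tool call to move; the robot and the scene stay as the last step left them, time stands still between calls to the robot, and variables do not carry over. Pictures are saved under pics/ and viewed, at most 11 in all, crops included, and the job is handed in when it is done.

Besides the shell and the picture viewer there is one more tool, called after "Emit:" as name(argument=value, ...) on one line, values as JSON. carry_out: Moves the arm, as the interface text tells. Its arguments: {"type":"object","properties":{"plan":{"type":"array","items":{"type":"array","items":{"type":"array","items":{"type":"number"}}}}},"required":["plan"]}

```bash
mkdir -p pics; cat > h.py <<'E'
import numpy as np, cv2
from bench import get_obs, camera, hand_in
def cloud(c):
    K=c["camera_matrix"]; z=c["z_map"]; v,u=np.mgrid[:z.shape[0],:z.shape[1]]
    p=np.stack([(u-K[0,2])/K[0,0]*z,-(v-K[1,2])/K[1,1]*z,-z],-1)
    T=c["cam_to_world"]; return p@T[:3,:3].T+T[:3,3]
def save(c,n): cv2.imwrite("pics/"+n,c["pixels"][:,:,::-1])
E
python3 - <<'E'
from h import *
np.set_printoptions(precision=4,suppress=True)
for n in("side","top"):
    c=camera(n); save(c,n+"0.png"); np.savez(n+"0.npz",**c); print(n,c["camera_matrix"],c["cam_to_world"])
print(get_obs())
E
```

```text
side [[486.7981   0.     283.253 ]
 [  0.     486.7981 211.384 ]
 [  0.       0.       1.    ]] [[-0.9637  0.1536 -0.2185  0.395 ]
 [-0.267  -0.5544  0.7882  0.8256]
 [-0.0001  0.818   0.5753  0.7324]
 [ 0.      0.      0.      1.    ]]
top [[394.8286   0.     278.3169]
 [  0.     394.8286 212.7243]
 [  0.       0.       1.    ]] [[-0.0223  0.9976 -0.0659  0.5268]
 [-0.9996 -0.0213  0.0169 -0.0057]
 [ 0.0154  0.0663  0.9977  1.2158]
 [ 0.      0.      0.      1.    ]]
{'time_s': 0.1, 'q': array([-1.3153,  0.1815,  1.6079,  0.    ,  1.3538, -0.2063]), 'dq': array([-0.0004, -0.0007, -0.0031,  0.0009,  0.0015,  0.0011]), 'joint_efforts': array([  0.0002, -44.5873, -35.2238,  -0.0002,   0.0041,  -0.    ]), 'eef_pos': array([ 0.2561, -0.5143,  0.2305]), 'eef_rot': array([-0.0008,  0.9735,  0.2288, -0.    ]), 'wrist_force': array([-0.535 , -0.259 , -0.7319]), 'torque': array([ 0.0647, -0.03  , -0.0239]), 'grasp_force': 0.0, 'opening': 1.0027708065609502}
```

View pics/side0.png

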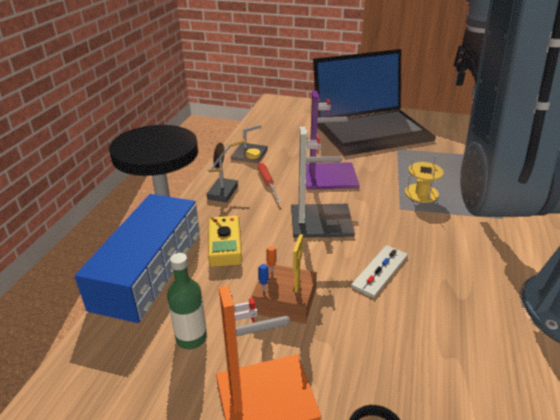

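View pics/top0.png

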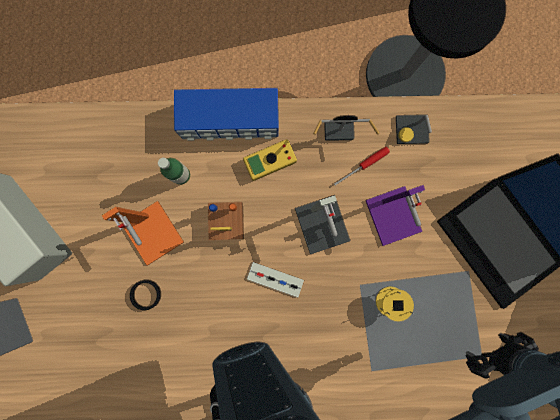

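The side view shows the spanner upright in the block at (298,262) and the white stand with its post at (303,180) and its peg pointing towards the robot. In the top view the spanner's edge is at (221,229), and the white stand's post is at about (328,205) with its peg towards (333,230). The orange stand at (130,228) and the purple stand at (400,210) are decoys.

```bash
python3 - <<'E'
from h import *
np.set_printoptions(precision=4,suppress=True)
ims=[]
for n,(r0,r1,c0,c1) in {"top":(180,270,190,360),"side":(120,320,240,370)}.items():
    c=dict(np.load(n+"0.npz")); P=cloud(c); rgb=c["pixels"].astype(int); hsv=cv2.cvtColor(c["pixels"],cv2.COLOR_RGB2HSV).astype(int)
    m=np.zeros(P.shape[:2],bool); m[r0:r1,c0:c1]=1
    y=m&(hsv[...,0]>20)&(hsv[...,0]<32)&(hsv[...,1]>150)&(P[...,2]>.06)
    q=P[y]; print(n,"yellow",len(q),q.min(0),q.max(0),np.median(q,0))
    t=q[q[:,2]>q[:,2].max()-.02] if n=="top" else q
    if len(t)>3:
        d=t-t.mean(0); w,V=np.linalg.eigh(d.T@d); print(" mean",t.mean(0),"sd",np.sqrt(w/len(t)),V.T)
    # stand
    s=m&(P[...,2]>.1)&(P[...,1]<-.06)&(P[...,1]>-.22)&(hsv[...,1]<60)
    for lo,hi in((.24,.27),(.17,.195)):
        k=s&(P[...,2]>lo)&(P[...,2]<hi); q=P[k]
        if len(q)>5:
            r=cv2.minAreaRect((q[:,:2]*1000).astype(np.float32)); print(" z",lo,hi,len(q),q.mean(0),r)
    # block top / base top
    for nm,lo,hi,yl,yh in(("block",.044,.056,.0,.25),("base",.008,.016,-.25,-.02)):
        k=m&(P[...,2]>lo)&(P[...,2]<hi)&(P[...,1]>yl)&(P[...,1]<yh)
        if nm=="base": k&=rgb.max(-1)<90
        q=P[k]; print(nm,len(q),cv2.minAreaRect((q[:,:2]*1000).astype(np.float32)))
    crop=c["pixels"][r0:r1,c0:c1,::-1]; f=min(400/crop.shape[1],600/crop.shape[0]); ims.append(cv2.copyMakeBorder(q:=cv2.resize(crop,None,fx=f,fy=f,interpolation=2),0,600-int(round(crop.shape[0]*f)),0,0,0))
h=min(i.shape[0] for i in ims); cv2.imwrite("pics/crop.png",np.hstack([i[:h] for i in ims])[:600,:800])
E
```

```text
top yellow 59 [ 0.5268 -0.0057  0.1132] [0.5621 0.1565 1.2158] [0.559  0.1321 0.1608]
 z 0.24 0.27 108 [ 0.6178 -0.1431  0.2551] ((617.4147338867188, -143.92202758789062), (16.724761962890625, 38.884029388427734), 16.87554359436035)
 z 0.17 0.195 150 [ 0.5714 -0.1574  0.1864] ((576.6243896484375, -150.1385498046875), (93.41087341308594, 36.63713455200195), 10.940441131591797)
block 1080 ((584.7318725585938, 132.45455932617188), (109.74932861328125, 100.3602523803711), 0.08840478956699371)
base 1428 ((568.993896484375, -159.384765625), (147.85629272460938, 129.32017517089844), 16.99749183654785)
side yellow 253 [0.395  0.1077 0.0601] [0.5617 0.8256 0.7324] [0.5564 0.144  0.1361]
 mean [0.5564 0.1449 0.1316] sd [0.0032 0.0251 0.062 ] [[ 0.9817  0.1872  0.0335]
 [-0.1149  0.7243 -0.6798]
 [-0.1516  0.6635  0.7326]]
 z 0.24 0.27 84 [ 0.6157 -0.1352  0.2521] ((617.68505859375, -142.21090698242188), (12.707908630371094, 40.639713287353516), 19.615182876586914)
 z 0.17 0.195 249 [ 0.5817 -0.1459  0.1834] ((578.6550903320312, -149.98353576660156), (95.78216552734375, 21.156721115112305), 25.920448303222656)
block 1762 ((583.9586181640625, 132.98675537109375), (111.1841812133789, 107.0232925415039), 0.6398786306381226)
base 945 ((567.6741333007812, -154.47854614257812), (143.6519012451172, 130.23187255859375), 17.180519104003906)
```

View pics/crop.png

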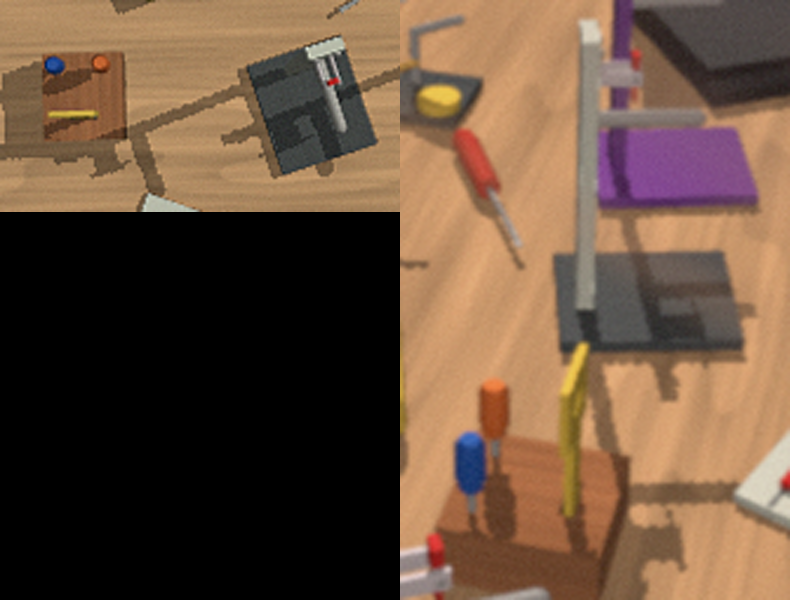

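The crop shows the spanner seen edge-on, aligned with the block at yaw ≈ 0. The white stand's yaw is ≈ 17°, and its peg points towards the robot. I plan a 45° tilted grasp on the head's side edges, about 16 mm above the eye.

```bash
cat >> h.py <<'E'
from scipy.spatial.transform import Rotation as Ro
def Rg(yaw,tilt=45):  # tool fwd/down by tilt, closing along -y, yaw deg
    s,c=np.sin(np.radians(tilt)),np.cos(np.radians(tilt))
    return Ro.from_euler('z',yaw,degrees=True)*Ro.from_matrix(np.array([[s,0,c],[0,-1,0],[c,0,-s]]))
def delta(p,R):
    o=get_obs(); q=o["eef_rot"]; R0=Ro.from_quat([q[1],q[2],q[3],q[0]])
    return np.r_[np.array(p)-o["eef_pos"],(R*R0.inv()).as_rotvec()]
E
python3 - <<'E'
from h import *
np.set_printoptions(precision=4,suppress=True)
print(delta([.49,.1325,.2195],Rg(0)), delta([.575,.1325,.1345],Rg(0)))
u=np.array([np.cos(np.radians(17)),np.sin(np.radians(17))]);v=np.array([-u[1],u[0]])
O=np.array([.6175,-.1435])
for n in("top","side"):
    c=dict(np.load(n+"0.npz")); P=cloud(c); q=P[(P[...,2]>.165)&(P[...,2]<.2)]
    a=(q[:,:2]-O)@u; b=(q[:,:2]-O)@v; k=(a<-.015)&(a>-.13)&(abs(b)<.03)
    a,b,z=a[k],b[k],q[k][:,2]; print(n,k.sum(),a.min(),a.max())
    for i in range(-120,-10,15):
        j=(a*1e3>i)&(a*1e3<=i+15)
        if j.any(): print(i,j.sum(),b[j].min(),b[j].mean(),b[j].max(),z[j].max())
    q=P[(P[...,2]>.205)&(P[...,2]<.245)]; a=(q[:,:2]-O)@u; b=(q[:,:2]-O)@v; k=(abs(a)<.06)&(abs(b)<.03)
    print("keeper/post",np.percentile(a[k],[0,10,50,90,100]),np.percentile(b[k],[0,50,100]))
E
```

```text
[ 0.2339  0.6468 -0.011   0.1798 -0.7711 -0.4382] [ 0.3189  0.6468 -0.096   0.1798 -0.7711 -0.4382]
top 127 -0.08894691372247432 -0.015468544012136789
-90 28 -0.008154251909163059 -0.0008235243578441517 0.005883133808701321 0.19040983968079095
-75 31 -0.007671461899513135 -0.0007841114710496991 0.005594419598359673 0.19209554289776531
-60 31 -0.0074682263801440244 -0.00042105613678696717 0.005302811656610802 0.1923120540179617
-45 19 -0.007565191036045448 -0.0002584378748545764 0.005836054456785042 0.18980483785530988
-30 18 -0.006796116029028293 -0.0017257288297494887 0.005698617045636052 0.19214375663089833
keeper/post [-0.0381 -0.0352 -0.0198 -0.0013  0.0063] [-0.01    0.0052  0.0193]
side 195 -0.08998966663084988 -0.015161998752322468
-90 40 -0.0022405430643687835 0.0034258438316948766 0.009205234225358828 0.18879427884278865
-75 38 -0.003605308713389525 0.003818810128278775 0.009762614077729685 0.1896288793288491
-60 39 -0.0009018853484194185 0.0044642716691197645 0.009616521142400131 0.18809273223138123
-45 41 -0.005851895153279757 0.00419707050411386 0.008273244485407423 0.199624065982412
-30 37 -0.0014608511211763834 0.004614691648098271 0.009039115201350338 0.1887467601775079
keeper/post [-0.0399 -0.0343 -0.0112  0.0054  0.0071] [-0.0128  0.0102  0.0229]
```

Emit:
carry_out(plan=[[[0.01,0.025,0.025,0.018,-0.077,-0.044,1],[0.025,0.055,0.05,0.036,-0.154,-0.088,1],[0.04,0.085,0.075,0.054,-0.231,-0.131,1],[0.055,0.115,0.09,0.072,-0.308,-0.175,1],[0.07,0.15,0.1,0.09,-0.386,-0.219,1]]])

```text
time_s: 0.52
eef_pos: [0.327, -0.3648, 0.3335]
eef_rot: [0.002, 0.973, 0.116, 0.199]
wrist_force: [0.6, 0.4, 0.3]
opening: 1.0
grasp_force: 0.0
```

Emit:
carry_out(plan=[[[0.01,0.035,0,0.018,-0.077,-0.044,1],[0.02,0.07,0,0.036,-0.154,-0.088,1],[0.03,0.105,0,0.054,-0.231,-0.131,1],[0.04,0.14,0,0.072,-0.308,-0.175,1],[0.05,0.175,0,0.09,-0.386,-0.219,1]]])

```text
time_s: 0.93
eef_pos: [0.3766, -0.1884, 0.3308]
eef_rot: [0.0, 0.923, -0.001, 0.385]
wrist_force: [-0.2, 0.8, 0.8]
opening: 1.002
grasp_force: 0.0
```

Emit:
carry_out(plan=[[[0.01,0.035,0,0,0,0,1],[0.02,0.07,0,0,0,0,1],[0.03,0.105,0,0,0,0,1],[0.04,0.14,0,0,0,0,1],[0.05,0.175,0,0,0,0,1]]])

```text
time_s: 1.35
eef_pos: [0.4354, -0.0336, 0.3296]
eef_rot: [0.0, 0.925, -0.001, 0.379]
wrist_force: [0.7, -0.1, -0.9]
opening: 0.999
grasp_force: 0.0
```

```bash
python3 - <<'E'
from h import *
np.set_printoptions(precision=4,suppress=True)
print(get_obs()["q"],delta([.49,.1325,.2195],Rg(0)), delta([.575,.1325,.1345],Rg(0)))
E
```

```text
[-0.738  -0.8939  2.3595  0.5529  1.1133  0.7316] [ 0.0546  0.1661 -0.1101 -0.0005 -0.0082  0.002 ] [ 0.1396  0.1661 -0.1951 -0.0005 -0.0082  0.002 ]
```

Joint 2 is at its lower limit in this pose, so I move outwards from the base.

Emit:
carry_out(plan=[[[0.02,0.03,-0.01,0,0,0,1],[0.035,0.065,-0.025,0,0,0,1],[0.045,0.1,-0.04,0,0,0,1],[0.05,0.135,-0.055,0,0,0,1],[0.055,0.166,-0.07,0,0,0,1]]])

```text
time_s: 1.77
eef_pos: [0.4858, 0.1098, 0.2695]
eef_rot: [0.0, 0.926, -0.0, 0.378]
wrist_force: [1.0, -1.8, -0.0]
opening: 1.002
grasp_force: 0.0
```

```bash
python3 - <<'E'
from h import *
np.set_printoptions(precision=4,suppress=True)
print(get_obs()["q"],delta([.49,.1325,.2195],Rg(0)), delta([.575,.1325,.1345],Rg(0)))
c=camera("wrist"); save(c,"w1.png")
E
```

```text
[-0.0305 -0.5417  2.3242  0.0383  0.5842  1.5175] [ 0.0042  0.0227 -0.05   -0.0002 -0.0099  0.0005] [ 0.0892  0.0227 -0.135  -0.0002 -0.0099  0.0005]
```

View pics/w1.png

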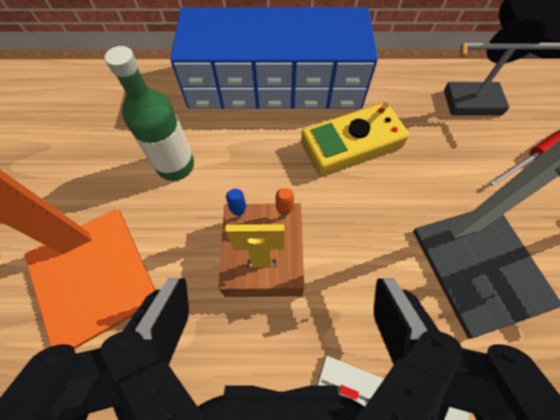

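The wrist view shows the spanner head at (256,240) between the two open fingers at (165,310) and (400,310). I check where the wrist camera sits, because it could end up near the post.

```bash
python3 - <<'E'
from h import *
np.set_printoptions(precision=4,suppress=True)
o=get_obs(); c=camera("wrist"); q=o["eef_rot"]; R=Ro.from_quat([q[1],q[2],q[3],q[0]])
T=c["cam_to_world"]; print("cam in tool",R.inv().apply(T[:3,3]-o["eef_pos"]), R.inv().apply(-T[:3,2]))
P=cloud(c); hsv=cv2.cvtColor(c["pixels"],cv2.COLOR_RGB2HSV).astype(int)
y=(hsv[...,0]>18)&(hsv[...,0]<34)&(hsv[...,1]>120)&(P[...,2]>.06)&(P[...,2]<.17)&(abs(P[...,0]-.56)<.03)&(abs(P[...,1]-.1325)<.05)
q=P[y]; print(len(q),np.percentile(q,[0,2,50,98,100],axis=0))
h=q[(q[:,2]>.12)&(q[:,2]<.154)]; print("head y",np.percentile(h[:,1],[1,50,99]),np.polyfit(h[:,1]-.1325,h[:,0],1))
s=q[(q[:,2]>.06)&(q[:,2]<.1)]; print("shank y",np.percentile(s[:,1],[1,50,99]))
E
```

```text
cam in tool [ 0.0858 -0.0002 -0.1426] [-0.3274 -0.0002  0.9449]
1667 [[0.5567 0.1076 0.06  ]
 [0.5572 0.1089 0.0646]
 [0.5579 0.1333 0.1384]
 [0.5631 0.1577 0.1616]
 [0.5639 0.1592 0.1622]]
head y [0.1081 0.1337 0.1583] [-0.0089  0.5581]
shank y [0.1216 0.1329 0.1442]
```

Emit:
carry_out(plan=[[[0.002,0.01,-0.02,0,-0.01,0,1],[0.005,0.023,-0.05,0,-0.01,0,1],[0.025,0.023,-0.07,0,-0.01,0,1],[0.045,0.023,-0.09,0,-0.01,0,1],[0.06,0.023,-0.105,0,-0.01,0,1]]])

```text
time_s: 2.28
eef_pos: [0.5465, 0.1291, 0.1632]
eef_rot: [0.001, 0.924, -0.002, 0.381]
wrist_force: [0.3, -0.1, 0.7]
opening: 0.998
grasp_force: 0.0
```

Emit:
carry_out(plan=[[[0.01,0,-0.01,0,0,0,1],[0.02,0,-0.02,0,0,0,1],[0.03,0,-0.03,0,0,0,1],[0.03,0,-0.03,0,0,0,1],[0.03,0,-0.03,0,0,0,1]]])

```text
time_s: 2.7
eef_pos: [0.5758, 0.1285, 0.1342]
eef_rot: [0.001, 0.925, -0.002, 0.381]
wrist_force: [0.2, -0.2, 0.8]
opening: 1.002
grasp_force: 0.0
```

```bash
python3 - <<'E'
from h import *
np.set_printoptions(precision=4,suppress=True)
print(get_obs()["q"], delta([.576,.133,.1345],Rg(0)))
c=camera("wrist"); save(c,"w2.png")
E
```

```text
[ 0.0343  0.0231  2.2305 -0.2616  0.1103  1.8584] [ 0.0002  0.0045  0.0003  0.0009 -0.0036  0.0053]
```

View pics/w2.png

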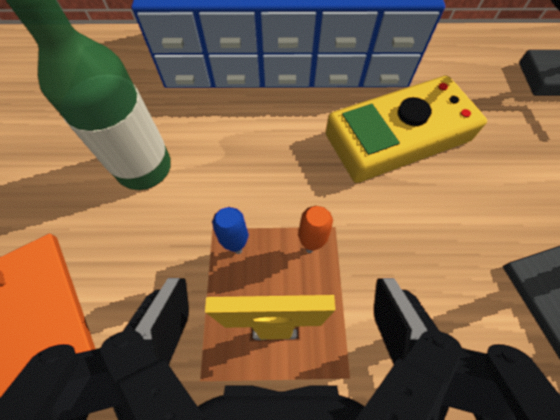

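The head spans columns 206–334 (centre 270), while the fingers' midpoint is 281. I shift about 4 mm in +y before closing.

Emit:
carry_out(plan=[[[0,0.002,0,0,0,0.003,1],[0,0.0045,0,0,0,0.005,1],[0,0.0045,0,0,0,0.005,1],[0,0.0045,0,0,0,0.005,1],[0,0.0045,0,0,0,0.005,1]]])

```text
time_s: 3.17
eef_pos: [0.576, 0.1343, 0.1356]
eef_rot: [-0.0, 0.924, 0.001, 0.382]
wrist_force: [-0.3, 0.8, 0.3]
opening: 1.0
grasp_force: 0.0
```

```bash
python3 - <<'E'
from h import *
np.set_printoptions(precision=4,suppress=True)
print(get_obs()["q"], delta([.576,.133,.1345],Rg(0)))
E
```

```text
[ 0.0458  0.0238  2.2278 -0.2899  0.1103  1.8902] [-0.     -0.0013 -0.0011  0.0003 -0.0006 -0.0015]
```

Aligned to about 1 mm. Closing.

Emit:
carry_out(plan=[[[0,-0.001,-0.001,0,0,0,0.65],[0,-0.001,-0.001,0,0,0,0.5],[0,-0.001,-0.001,0,0,0,0.4],[0,-0.001,-0.001,0,0,0,0.4],[0,-0.001,-0.001,0,0,0,0.4]]])

```text
time_s: 3.58
eef_pos: [0.5762, 0.1332, 0.1341]
eef_rot: [-0.0, 0.924, 0.001, 0.382]
wrist_force: [0.1, -1.2, 1.7]
opening: 0.589
grasp_force: 62.2
```

Emit:
carry_out(plan=[[[0,0,0,0,0,0,0.2],[0,0,0,0,0,0,0.2],[0,0,0,0,0,0,0.2],[0,0,0,0,0,0,0.2],[0,0,0,0,0,0,0.2]]])

```text
time_s: 4.0
eef_pos: [0.5762, 0.1332, 0.1341]
eef_rot: [-0.0, 0.924, 0.001, 0.382]
wrist_force: [0.5, -0.8, 2.0]
opening: 0.595
grasp_force: 62.3
```

Emit:
carry_out(plan=[[[0,0,0.008,0,0,0,0.2],[0,0,0.02,0,0,0,0.2],[0,0,0.035,0,0,0,0.2],[0,0,0.05,0,0,0,0.2],[0,0,0.065,0,0,0,0.2]]])

```text
time_s: 4.42
eef_pos: [0.5747, 0.1332, 0.1979]
eef_rot: [-0.0, 0.925, 0.001, 0.38]
wrist_force: [0.0, -0.2, -1.6]
opening: 0.592
grasp_force: 62.8
```

Emit:
carry_out(plan=[[[0,0,0.01,0,0,0,0.2],[0,0,0.01,0,0,0,0.2],[0,0,0.01,0,0,0,0.2],[0,0,0.01,0,0,0,0.2],[0,0,0.01,0,0,0,0.2]]])

```text
time_s: 4.83
eef_pos: [0.575, 0.1331, 0.2069]
eef_rot: [-0.0, 0.925, 0.001, 0.38]
wrist_force: [-0.4, 0.6, -2.0]
opening: 0.591
grasp_force: 62.8
```

```bash
python3 - <<'E'
from h import *
np.set_printoptions(precision=4,suppress=True)
o=get_obs(); print(o["q"],o["eef_pos"])
c=camera("side"); save(c,"s2.png"); P=cloud(c); hsv=cv2.cvtColor(c["pixels"],cv2.COLOR_RGB2HSV).astype(int)
y=(hsv[...,0]>18)&(hsv[...,0]<34)&(hsv[...,1]>120)&(abs(P[...,0]-.56)<.04)&(abs(P[...,1]-.1325)<.06)&(P[...,2]>.06)
q=P[y]; print(len(q),np.percentile(q,[1,50,99],axis=0)); print("lean dx/dz",np.polyfit(q[:,2],q[:,0],1))
cr=c["pixels"][120:340,220:380,::-1]; cv2.imwrite("pics/s2c.png",cv2.resize(cr,None,fx=2.5,fy=2.5))
# pose in front of peg: eye at tip -30mm
u=np.array([.9563,.2924,0]); tip=np.array([.5321,-.1705,.18]); eye=tip-.03*u
off=np.array([.576-.5602,0,.1345-.134]); R=Ro.from_euler('z',17,degrees=True)
print(delta(eye+R.apply(off),Rg(17)))
E
```

```text
[ 0.0429 -0.1387  2.1906 -0.0968  0.3108  1.6924] [0.575  0.1331 0.2069]
266 [[0.548  0.1058 0.1147]
 [0.5558 0.1424 0.1836]
 [0.5696 0.1649 0.2506]]
lean dx/dz [0.0166 0.5539]
[-0.0566 -0.3078 -0.0266  0.001  -0.0044  0.2955]
```

View pics/s2c.png

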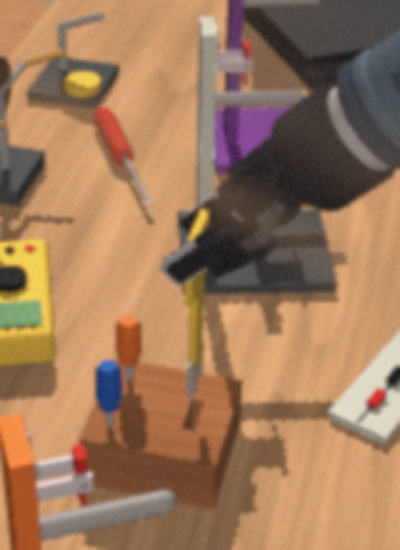

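The spanner is gripped and clear of the slot, with its jaws at (193,380) in the crop above the block. I now move it to about 45 mm in front of the peg tip, turning it 17°.

Emit:
carry_out(plan=[[[-0.02,-0.02,0,0,0,0.03,0.2],[-0.04,-0.05,0,0,0,0.09,0.2],[-0.06,-0.085,0,0,0,0.15,0.2],[-0.071,-0.12,0,0,0,0.22,0.2],[-0.071,-0.155,0,0,0,0.295,0.2]]])

```text
time_s: 5.3
eef_pos: [0.5291, 0.0636, 0.1964]
eef_rot: [-0.023, 0.932, 0.062, 0.356]
wrist_force: [-0.1, -0.4, -2.1]
opening: 0.594
grasp_force: 63.1
```

Emit:
carry_out(plan=[[[0,-0.04,0,0,0,0,0.2],[0,-0.08,-0.005,0,0,0,0.2],[0,-0.115,-0.013,0,0,0,0.2],[0,-0.14,-0.02,0,0,0,0.2],[0,-0.157,-0.027,0,0,0,0.2]]])

```text
time_s: 5.72
eef_pos: [0.5299, -0.0974, 0.1698]
eef_rot: [-0.02, 0.932, 0.059, 0.357]
wrist_force: [0.9, -0.0, -1.7]
opening: 0.592
grasp_force: 63.3
```

Emit:
carry_out(plan=[[[0,0,0,0,0,0,0.2],[0,0,0,0,0,0,0.2],[0,0,0,0,0,0,0.2],[0,0,0,0,0,0,0.2],[0,0,0,0,0,0,0.2]]])

```text
time_s: 6.13
eef_pos: [0.5301, -0.0925, 0.1704]
eef_rot: [-0.022, 0.932, 0.061, 0.357]
wrist_force: [-0.4, -0.3, -2.2]
opening: 0.594
grasp_force: 63.3
```

```bash
python3 - <<'E'
from h import *
np.set_printoptions(precision=4,suppress=True)
o=get_obs(); print(o["q"],o["eef_pos"])
u=np.array([.9563,.2924,0]); tip=np.array([.5321,-.1705,.18]); eye=tip-.045*u
off=np.array([.576-.5602,0,.1345-.134]); R=Ro.from_euler('z',17,degrees=True)
print(delta(eye+R.apply(off),Rg(17)))
for n in("wrist","side","top"):
    c=camera(n); save(c,n+"3.png"); np.savez(n+"3.npz",**c,eef=o["eef_pos"])
a=cv2.imread("pics/wrist3.png"); b=cv2.imread("pics/side3.png")[100:300,250:400]; t=cv2.imread("pics/top3.png")[170:290,280:400]
r=lambda i:cv2.resize(i,(400,int(i.shape[0]*400/i.shape[1])))
L=np.vstack([r(a),np.zeros((300,400,3),np.uint8)]); L[300:600,50:350]=cv2.resize(t,(300,300))
B=cv2.resize(b,(400,533)); B=np.vstack([B,np.zeros((67,400,3),np.uint8)])
cv2.imwrite("pics/m3.png",np.hstack([L,B]))
E
```

```text
[-0.7119 -0.1808  2.2885  0.8792  0.7013  0.129 ] [ 0.5301 -0.0925  0.1704]
[-0.0259 -0.0865  0.0101  0.0143 -0.0525  0.1662]
```

View pics/m3.png

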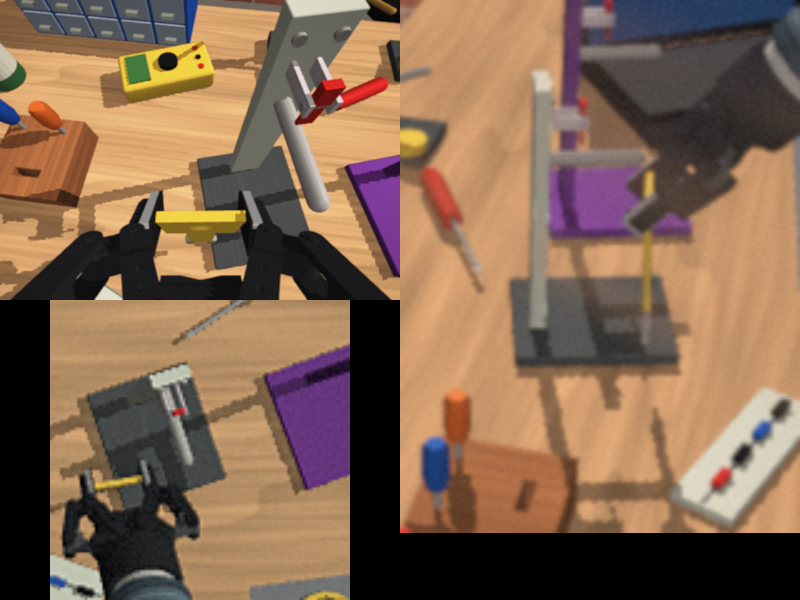

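The picture shows the spanner upright in the gripper, left of the peg, with the peg tip at (318,205) in the wrist view. The arm moved slower than commanded. I retract before moving sideways so the finger clears the peg tip.

Emit:
carry_out(plan=[[[-0.015,0,0.01,0.003,-0.01,0.03,0.2],[-0.03,-0.005,0.01,0.006,-0.02,0.06,0.2],[-0.035,-0.02,0.01,0.009,-0.03,0.1,0.2],[-0.03,-0.035,0.01,0.012,-0.04,0.13,0.2],[-0.03,-0.05,0.01,0.014,-0.052,0.166,0.2]]])

```text
time_s: 6.7
eef_pos: [0.5004, -0.1444, 0.1811]
eef_rot: [-0.056, 0.914, 0.137, 0.379]
wrist_force: [0.2, -0.0, -1.3]
opening: 0.593
grasp_force: 63.6
```

Emit:
carry_out(plan=[[[0,-0.01,0,0,0,0,0.2],[0,-0.02,0,0,0,0,0.2],[0,-0.03,0,0,0,0,0.2],[0,-0.036,0,0,0,0,0.2],[0,-0.036,0,0,0,0,0.2]]])

```text
time_s: 7.12
eef_pos: [0.5003, -0.1807, 0.1805]
eef_rot: [-0.056, 0.914, 0.135, 0.378]
wrist_force: [0.1, -0.5, -1.8]
opening: 0.592
grasp_force: 63.6
```

```bash
cat > d.py <<'E'
from h import *
np.set_printoptions(precision=4,suppress=True)
o=get_obs(); print(o["q"],o["eef_pos"])
u=np.array([.9563,.2924,0]); tip=np.array([.5321,-.1705,.18]); eye=tip-.045*u
off=np.array([.576-.5602,0,.1345-.134]); R=Ro.from_euler('z',17,degrees=True)
print(delta(eye+R.apply(off),Rg(17)))
E
python3 d.py
```

```text
[-1.031  -0.0795  2.206   0.9307  1.0242 -0.2683] [ 0.5003 -0.1807  0.1805]
[ 0.0039  0.0017  0.      0.0006 -0.0007  0.003 ]
```

```bash
cat > rel.py <<'E'
from h import *
np.set_printoptions(precision=4,suppress=True)
u=np.array([.9563,.2924]); v=np.array([-.2924,.9563]); tip=np.array([.5321,-.1705])
for n in("wrist","top","side"):
    c=camera(n); save(c,n+"4.png"); P=cloud(c); hsv=cv2.cvtColor(c["pixels"],cv2.COLOR_RGB2HSV).astype(int)
    a=(P[...,:2]-tip)@u; b=(P[...,:2]-tip)@v; z=P[...,2]
    y=(hsv[...,0]>18)&(hsv[...,0]<34)&(hsv[...,1]>110)&(abs(b)<.045)&(a<.09)&(a>-.08)&(z>.05)
    print(n,"spanner",y.sum(),"a",np.percentile(a[y],[1,50,99]),"b",np.percentile(b[y],[1,50,99]),"z",np.percentile(z[y],[1,50,99]))
    t=y&(z>np.percentile(z[y],99)-.004); print("  top edge a,b",a[t].mean(),np.percentile(b[t],[1,99]),np.percentile(b[t],[1,99]).mean(),"yaw",np.polyfit(b[t],a[t],1)[0],"z",z[t].max())
    f=y&(abs(b)<.02)
    if n=="side" : print("  lean",np.polyfit(z[y],a[y],1))
    p=(hsv[...,1]<70)&(abs(b)<.012)&(a<.05)&(a>.002)&(z>.165)&(z<.196)
    if p.sum()>10:
        print("  peg",p.sum(),"b",np.percentile(b[p],[2,98]),b[p].mean(),"slope",np.polyfit(a[p],b[p],1),"ztop",np.percentile(z[p],[50,95]),"amin",a[p].min())
E
python3 rel.py
```

```text
wrist spanner 4291 a [-0.0734 -0.0511 -0.0416] b [-0.0257 -0.0004  0.0248] z [0.0917 0.2045 0.342 ]
  top edge a,b -0.07339914850134299 [-0.0004 -0.0004] -0.0003634219056503778 yaw 100.98338509615739 z 0.3419871439700901
  peg 1808 b [-0.0063  0.0069] 0.00031488046336109474 slope [0.0021 0.0003] ztop [0.1868 0.1883] amin 0.0020470647221003365
top spanner 96 a [-0.0516 -0.0462 -0.0451] b [-0.0254 -0.0001  0.0238] z [0.0862 0.2041 0.2113]
  top edge a,b -0.04861293236760818 [-0.0213  0.0227] 0.0007011355912712614 yaw 0.01950275683843777 z 0.21143674504089383
  peg 99 b [-0.0072  0.0065] 0.00023133142869289578 slope [0.001  0.0002] ztop [0.187  0.1904] amin 0.002217560685151046
side spanner 125 a [-0.0586 -0.0479 -0.0461] b [-0.0254  0.0091  0.0286] z [0.0873 0.1662 0.2081]
  top edge a,b -0.04986824434581643 [-0.0249  0.016 ] -0.004449761115001928 yaw 0.014622832242376699 z 0.20846724647765635
  lean [-0.0116 -0.0469]
  peg 126 b [-0.0028  0.0097] 0.004856538186017376 slope [0.0434 0.0037] ztop [0.1843 0.1883] amin 0.0021015052061552383rel.py:9: RankWarning: Polyfit may be poorly conditioned
  t=y&(z>np.percentile(z[y],99)-.004); print("  top edge a,b",a[t].mean(),np.percentile(b[t],[1,99]),np.percentile(b[t],[1,99]).mean(),"yaw",np.polyfit(b[t],a[t],1)[0],"z",z[t].max())
```

View pics/wrist4.png

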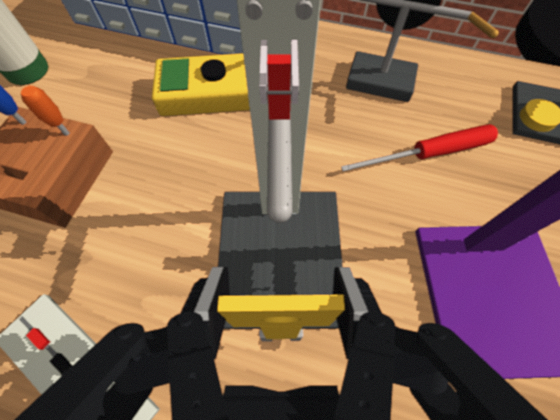

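The wrist view shows the head (218–343, row 310) centred under the peg (280, tip at row 215). A quick refinement of the top-edge height follows.

```bash
python3 - <<'E'
from h import *
np.set_printoptions(precision=4,suppress=True)
u=np.array([.9563,.2924]); v=np.array([-.2924,.9563]); tip=np.array([.5321,-.1705])
c=camera("wrist"); P=cloud(c); hsv=cv2.cvtColor(c["pixels"],cv2.COLOR_RGB2HSV).astype(int)
a=(P[...,:2]-tip)@u; b=(P[...,:2]-tip)@v; z=P[...,2]
y=(hsv[...,0]>18)&(hsv[...,0]<34)&(hsv[...,1]>110)&(abs(b)<.035)&(a<-.03)&(a>-.065)&(z>.05)&(z<.23)
print(np.percentile(z[y],[90,95,98,100]))
t=y&(z>.2); print("b",b[t].min(),b[t].max(),"a",a[t].min(),a[t].max(),np.polyfit(b[t],a[t],1),np.polyfit(b[t],z[t],1))
p=(hsv[...,1]<70)&(abs(b)<.012)&(a<.05)&(a>.002)&(z>.165)&(z<.196)
print(np.percentile(z[p],[80,90,99]))
E
python3 d.py
```

```text
[0.2073 0.2076 0.2079 0.2105]
b -0.024246991115033967 0.026801684916634236 a -0.05195978656130253 -0.04301094199204468 [-0.0106 -0.0486] [-0.0004  0.2062]
[0.1876 0.188  0.1887]
[-1.0296 -0.081   2.2083  0.9308  1.0247 -0.2683] [ 0.5    -0.1789  0.1801]
[ 0.0042 -0.0002  0.0004 -0.0005 -0.001   0.0013]
```

Emit:
carry_out(plan=[[[0.0105,0.0027,0,0,0,0,0.2],[0.022,0.006,0,0,0,0,0.2],[0.0335,0.0094,0,0,0,0,0.2],[0.0383,0.0109,0,0,0,0,0.2],[0.0383,0.0109,0,0,0,0,0.2]]])

```text
time_s: 7.73
eef_pos: [0.5388, -0.1678, 0.1803]
eef_rot: [-0.057, 0.914, 0.136, 0.378]
wrist_force: [0.3, 0.6, -2.0]
opening: 0.593
grasp_force: 63.6
```

```bash
python3 d.py; python3 - <<'E'
from h import *
np.set_printoptions(precision=4,suppress=True)
u=np.array([.9563,.2924]); v=np.array([-.2924,.9563]); tip=np.array([.5321,-.1705])
c=camera("wrist"); save(c,"w5.png"); P=cloud(c); hsv=cv2.cvtColor(c["pixels"],cv2.COLOR_RGB2HSV).astype(int)
a=(P[...,:2]-tip)@u; b=(P[...,:2]-tip)@v; z=P[...,2]
y=(hsv[...,0]>18)&(hsv[...,0]<34)&(hsv[...,1]>110)&(abs(b)<.035)&(a<.01)&(a>-.065)&(z>.19)&(z<.23)
t=y; print("b",np.percentile(b[t],[.5,99.5]),"a",np.percentile(a[t],[1,99]),np.percentile(z[y],[90,98]))
p=(hsv[...,1]<70)&(abs(b)<.012)&(a<.04)&(a>.004)&(z>.165)&(z<.196)
print("peg b",np.percentile(b[p],[.5,99.5]),b[p].mean(),np.percentile(z[p],[80,98]))
E
```

```text
[-0.9256 -0.0217  2.152   0.9534  0.9521 -0.2104] [ 0.5388 -0.1678  0.1803]
[-0.0347 -0.0113  0.0002 -0.0001 -0.0006  0.0001]
b [-0.0247  0.026 ] a [-0.0111 -0.0046] [0.2076 0.2083]
peg b [-0.0066  0.0072] 0.00029049468451924383 [0.1877 0.1886]
```

Lateral and height errors are within 0.5 mm. Threading onto the peg.

Emit:
carry_out(plan=[[[0.0096,0.0029,0,0,0,0,0.2],[0.0191,0.0058,0,0,0,0,0.2],[0.0287,0.0088,0,0,0,0,0.2],[0.0383,0.0117,0,0,0,0,0.2],[0.0383,0.0117,0,0,0,0,0.2]]])

```text
time_s: 8.2
eef_pos: [0.5782, -0.1566, 0.1806]
eef_rot: [-0.056, 0.914, 0.136, 0.378]
wrist_force: [-0.1, 0.1, -1.0]
opening: 0.594
grasp_force: 63.6
```

```bash
python3 d.py; python3 - <<'E'
from h import *
np.set_printoptions(precision=4,suppress=True)
u=np.array([.9563,.2924]); v=np.array([-.2924,.9563]); tip=np.array([.5321,-.1705])
c=camera("wrist"); d=camera("side"); w=c["pixels"][:,:,::-1]; s=d["pixels"][100:260,260:400,::-1]
cv2.imwrite("pics/m5.png",np.hstack([cv2.resize(w,(400,300)),cv2.resize(s,(262,300))]))
P=cloud(c); hsv=cv2.cvtColor(c["pixels"],cv2.COLOR_RGB2HSV).astype(int)
a=(P[...,:2]-tip)@u; b=(P[...,:2]-tip)@v; z=P[...,2]
y=(hsv[...,0]>18)&(hsv[...,0]<34)&(hsv[...,1]>110)&(abs(b)<.035)&(a<.06)&(a>-.065)&(z>.19)&(z<.23)
print("b",np.percentile(b[y],[.5,99.5]),"a",np.percentile(a[y],[1,99]),np.percentile(z[y],[90,98]))
E
```

```text
[-0.8308  0.0402  2.0892  0.9688  0.8861 -0.1517] [ 0.5782 -0.1566  0.1806]
[-0.074  -0.0225 -0.0001  0.     -0.      0.0009]
b [-0.0256  0.0252] a [0.0298 0.0363] [0.208  0.2085]
```

View pics/m5.png

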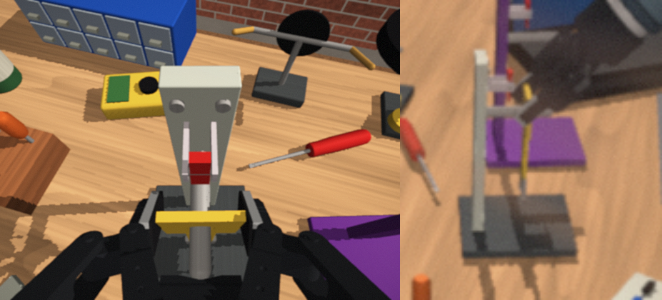

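The eye is threaded: the peg shows on both sides of the head at (200,190) and (200,255), with no contact force. I push on past the keeper.

Emit:
carry_out(plan=[[[0.008,0.0024,0,0,0,0,0.2],[0.016,0.0049,0,0,0,0,0.2],[0.024,0.0073,0,0,0,0,0.2],[0.031,0.0095,0,0,0,0,0.2],[0.036,0.011,0,0,0,0,0.2]]])

```text
time_s: 8.72
eef_pos: [0.6135, -0.1458, 0.1803]
eef_rot: [-0.056, 0.914, 0.136, 0.378]
wrist_force: [-0.2, 0.3, -3.4]
opening: 0.591
grasp_force: 63.7
```

```bash
cat > e.py <<'E'
from h import *
np.set_printoptions(precision=4,suppress=True)
u=np.array([.9563,.2924]); v=np.array([-.2924,.9563]); tip=np.array([.5321,-.1705])
o=get_obs(); print(o["eef_pos"],o["wrist_force"])
c=camera("wrist"); P=cloud(c); hsv=cv2.cvtColor(c["pixels"],cv2.COLOR_RGB2HSV).astype(int)
a=(P[...,:2]-tip)@u; b=(P[...,:2]-tip)@v; z=P[...,2]
y=(hsv[...,0]>18)&(hsv[...,0]<34)&(hsv[...,1]>110)&(abs(b)<.035)&(a<.1)&(a>-.065)&(z>.19)&(z<.23)
print("b",np.percentile(b[y],[.5,99.5]),"a",np.percentile(a[y],[1,99]),np.percentile(z[y],[90,98]))
r=((hsv[...,0]<8)|(hsv[...,0]>172))&(hsv[...,1]>150)&(abs(b)<.015)&(a>.02)&(a<.1)&(z>.17)&(z<.24)
if r.sum(): print("red",r.sum(),"a",np.percentile(a[r],[2,98]),"z",np.percentile(z[r],[2,98]))
p=(hsv[...,1]<60)&(abs(b)<.019)&(abs(b)>.012)&(a>.07)&(a<.1)&(z>.19)&(z<.245)
if p.sum(): print("post face a",np.percentile(a[p],[5,50]))
E
python3 e.py
```

```text
[ 0.6135 -0.1458  0.1803] [-0.2008  0.2876 -3.4036]
b [-0.0256  0.0252] a [0.0667 0.0736] [0.2076 0.2084]
red 2997 a [0.0405 0.0735] z [0.2098 0.231 ]
post face a [0.0813 0.0843]
```

Emit:
carry_out(plan=[[[0.003,0.0009,0,0,0,0,0.2],[0.006,0.0018,0,0,0,0,0.2],[0.008,0.0024,0,0,0,0,0.2],[0.0095,0.0029,0,0,0,0,0.2],[0.0105,0.0032,0,0,0,0,0.2]]])

```text
time_s: 9.18
eef_pos: [0.6234, -0.143, 0.1804]
eef_rot: [-0.056, 0.914, 0.136, 0.378]
wrist_force: [-0.8, 0.4, -1.6]
opening: 0.592
grasp_force: 63.6
```

```bash
python3 e.py
```

```text
[ 0.6234 -0.143   0.1804] [-0.8312  0.3923 -1.6012]
b [-0.0258  0.025 ] a [0.0769 0.0844] [0.2078 0.2087]
red 893 a [0.0533 0.0613] z [0.1862 0.2382]
post face a [0.0813 0.0843]
```

The keeper has dropped behind the head. I nudge to contact, then lower onto the peg.

Emit:
carry_out(plan=[[[0.001,0.0003,0,0,0,0,0.2],[0.002,0.0006,0,0,0,0,0.2],[0.002,0.0006,-0.001,0,0,0,0.2],[0.002,0.0006,-0.002,0,0,0,0.2],[0.002,0.0006,-0.002,0,0,0,0.2]]])

```text
time_s: 9.65
eef_pos: [0.6246, -0.1434, 0.1783]
eef_rot: [-0.055, 0.914, 0.135, 0.378]
wrist_force: [-12.0, -3.8, 3.2]
opening: 0.593
grasp_force: 64.8
```

```bash
python3 e.py
```

```text
[ 0.6246 -0.1434  0.1783] [-12.0466  -3.7698   3.2403]
b [-0.0264  0.0243] a [0.0777 0.0845] [0.2058 0.2066]
red 938 a [0.0535 0.0593] z [0.2349 0.2382]
post face a [0.0812 0.0843]
```

It is against the post (12 N) and bearing on the peg. Releasing.

Emit:
carry_out(plan=[[[-0.0005,0,-0.0005,0,0,0,0.62],[-0.0005,0,-0.0005,0,0,0,0.7],[-0.0005,0,-0.0005,0,0,0,0.85],[-0.0005,0,-0.0005,0,0,0,1],[-0.0005,0,-0.0005,0,0,0,1]]])

```text
time_s: 10.12
eef_pos: [0.6249, -0.1424, 0.178]
eef_rot: [-0.056, 0.914, 0.136, 0.378]
wrist_force: [-0.9, 0.4, -0.5]
opening: 0.998
grasp_force: 0.0
```

```bash
python3 e.py; python3 - <<'E'
from h import *
save(camera("wrist"),"w6.png")
E
```

```text
[ 0.6249 -0.1424  0.178 ] [-0.9427  0.3514 -0.4642]
b [-0.0271  0.0245] a [0.0778 0.084 ] [0.2052 0.206 ]
red 941 a [0.0535 0.0593] z [0.2208 0.2382]
post face a [0.0813 0.0843]
```

View pics/w6.png

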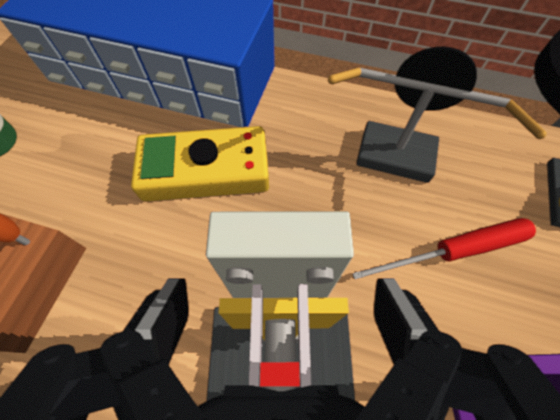

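The fingers are open and clear, the head lies against the post at row 310, and the red keeper hangs in front at (280,372). Backing off along the tool axis.

Emit:
carry_out(plan=[[[-0.0068,-0.0021,0.0071,0,0,0,1],[-0.0203,-0.0062,0.0212,0,0,0,1],[-0.0406,-0.0124,0.0424,0,0,0,1],[-0.0608,-0.0186,0.0636,0,0,0,1],[-0.0845,-0.0259,0.0884,0,0,0,1]]])

```text
time_s: 10.63
eef_pos: [0.5388, -0.1677, 0.2665]
eef_rot: [-0.057, 0.914, 0.136, 0.378]
wrist_force: [0.8, -0.9, 0.0]
opening: 1.003
grasp_force: 0.0
```

Emit:
carry_out(plan=[[[-0.01,-0.02,0.01,0,0,0,1],[-0.02,-0.04,0.02,0,0,0,1],[-0.02,-0.04,0.02,0,0,0,1],[-0.02,-0.04,0.02,0,0,0,1],[-0.02,-0.04,0.02,0,0,0,1]]])

```text
time_s: 11.05
eef_pos: [0.5199, -0.208, 0.2859]
eef_rot: [-0.056, 0.914, 0.135, 0.378]
wrist_force: [-0.7, -1.1, -1.0]
opening: 1.002
grasp_force: 0.0
```

```bash
python3 e.py; python3 - <<'E'
from h import *
w=camera("wrist")["pixels"][:,:,::-1]; s=camera("side")["pixels"][110:270,250:390,::-1]
cv2.imwrite("pics/m7.png",np.hstack([cv2.resize(w,(400,300)),cv2.resize(s,(262,300))]))
E
```

```text
[ 0.5199 -0.208   0.2859] [-0.6808 -1.0882 -0.973 ]
b [-0.0276  0.0239] a [0.0774 0.0843] [0.2052 0.206 ]
red 357 a [0.0529 0.0585] z [0.2001 0.2379]
post face a [0.0814 0.0843]
```

View pics/m7.png

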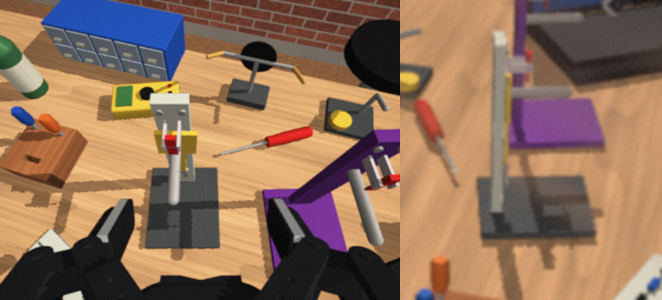

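The spanner hangs flat on the post with the keeper shut. The head measures about 2 mm off sideways, so I check its roll and that it is at rest.

```bash
python3 - <<'E'
from h import *
np.set_printoptions(precision=4,suppress=True)
u=np.array([.9563,.2924]); v=np.array([-.2924,.9563]); tip=np.array([.5321,-.1705])
for n in("wrist","side"):
    c=camera(n); P=cloud(c); hsv=cv2.cvtColor(c["pixels"],cv2.COLOR_RGB2HSV).astype(int)
    a=(P[...,:2]-tip)@u; b=(P[...,:2]-tip)@v; z=P[...,2]
    y=(hsv[...,0]>18)&(hsv[...,0]<34)&(hsv[...,1]>110)&(abs(b)<.04)&(a<.1)&(a>.06)&(z>.07)&(z<.215)
    for lo in np.arange(.08,.21,.01):
        k=y&(z>lo)&(z<lo+.01)
        if k.sum()>4: print(n,round(lo,3),k.sum(),"b",b[k].min(),b[k].max(),(b[k].min()+b[k].max())/2,"a",np.median(a[k]))
    p=(hsv[...,1]<60)&(abs(b)<.012)&(a<.05)&(a>.0)&(z>.175)&(z<.196); print("peg b",np.percentile(b[p],[1,99]))
    po=(hsv[...,1]<60)&(abs(b)<.03)&(a>.07)&(a<.11)&(z>.225)&(z<.262); print("post b",np.percentile(b[po],[1,99]))
E
```

```text
wrist 0.08 21 b -0.0059529419162785546 0.0015753235230828442 -0.002188809196597855 a 0.07797043421109641
wrist 0.09 24 b -0.00765955502905574 0.0002878160122692547 -0.0036858695083932425 a 0.07816730336337485
wrist 0.1 23 b -0.00819991314224491 0.0001400851520701358 -0.004029913995087387 a 0.07806142132073836
wrist 0.11 25 b -0.008841210718775205 -0.0018217556776203316 -0.005331483198197768 a 0.07817492007013328
wrist 0.12 27 b -0.009350153697860453 -0.0024818244561247 -0.005915989076992577 a 0.0782552268121616
wrist 0.13 27 b -0.009947916683246561 -0.0033462165376026364 -0.006647066610424599 a 0.07812262520207854
wrist 0.14 29 b -0.010406519122024605 -0.004106364475031459 -0.0072564417985280325 a 0.07814299282088978
wrist 0.15 113 b -0.024851148458579716 0.026394978931659 0.0007719152365396418 a 0.07817522018266285
wrist 0.16 125 b -0.02506849391002922 0.025574968913186155 0.0002532375015784679 a 0.0780302722282017
wrist 0.17 132 b -0.026175639065825092 0.024964768505985054 -0.0006054352799200191 a 0.07810620189502593
wrist 0.18 152 b -0.026319163010702636 0.024708116649622455 -0.00
[... 428 characters left out ...]
013740366410258276 0.011782930677468738 a 0.08064485406426651
side 0.15 6 b 0.020555813925139815 0.029565689360792555 0.025060751642966186 a 0.08093011283938162
side 0.16 12 b 0.01642636900097582 0.029841966463751084 0.023134167732363452 a 0.08023056004328455
side 0.17 11 b 0.013778640563603034 0.025796037147621232 0.01978733885561213 a 0.08027382137666361
side 0.18 11 b 0.018709574121127687 0.02791355340644407 0.02331156376378588 a 0.08052457447172864
side 0.19 8 b 0.021815156093828246 0.02688345060065695 0.0243493033472426 a 0.0786136885285814
side 0.2 14 b -0.008079743078400644 0.027935944715173133 0.009928100818386245 a 0.07936750538205849
peg b [-0.0026  0.0106]
post b [-0.0149  0.0233]
```

The roll is about 3°, within the peg's friction play. The spanner is flat on the post and steady, the keeper is shut and the robot is clear, so I hand in.

```bash
python3 -c "
from bench import hand_in; print(hand_in())"
```

```text
the job is handed in; nothing more can be done
None
```

The spanner hangs by its eye on the white stand's peg, flat against the post with the keeper shut in front of it; it leans about 3° off straight down, I saw no contact with the other objects, and the job is handed in at about 11 s with no verdict returned.

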